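Close a sprung access panel and hold it home

ROBOT

A 6-joint arm with a two-finger parallel gripper is mounted at the origin on a cart in front of the work surface, level with it; the furniture and walls round the work are solid. World frame = base frame: x ahead of the robot, y to its left, z up, the work surface at z = 0. Lengths are in m, angles in rad, forces in N, time in s.
With the tool pointing down it reaches from about 0.35 to 0.775 m from the base axis. Payload 5.5 kg.
Tool frame: the origin (TCP) lies at the very end of the fingers, on their centre line; the grasp point (between the pads) lies 19 mm behind it; z points along the fingers, y is the line along which they close (so a half turn about z gives the same grasp; the last joint's range is limited). The gripper opens to 85 mm and grips with 20 to 120 N. Pads are 22 mm wide; open, the fingers measure 114 mm over their backs; the gripper's body (76 mm by 85 mm) begins 54 mm behind the grasp point. The pads swing forward as they close: fully open they stand 13 mm farther back than shut.
Start: joints at [-0.14, 0.313, 0.046, 1.304, 0, 1.431], TCP at [0.575, -0, 0.231] pointing down, gripper open.
Joint ranges: [-2.76, 2.76], [-0.86, 1.69], [-1.03, 1.26], [-2.2, 2.34], [-1.47, 1.5], [-3.14, 3.14]. Speed limits (rad/s): [2.57, 2.57, 3.14, 3.14, 3.14, 3.14].

INTERFACE

Orientations are given as a unit quaternion [w, x, y, z].
In Python, from workcell import env, cams, ticket, spotter gives the robot as it stands.
- The arm moves only by the tool jog_arm, never from a script. Its argument "increments" is a list that holds one entry, the list of rows, each a list of 7 numbers: the shift along the tool's x, y, z in units of 0.25 m (1.0 is 0.25 m), then the turn, a rotation vector about the tool's x, y, z in units of 180 degrees (1.0 is 180 degrees), then the closure in counts, from 0 (fully open) to 255 (shut). A call has 1 to 20 rows; each row shifts and turns the commanded pose from where the row before left it, along the tool's axes as they then stand; what a row does not reach is not made up. A row lasts 1/10 s, in which the tool goes at most 50 mm and 8.59 degrees, less where a joint would pass 70% of its speed; a pose out of reach is approached as far as the arm can. A call with a number of a shift or a turn outside -1 to 1 is refused whole. A call with a gripper value outside its range is refused whole. The fingers move at their own pace and stop on an object; "force" is the grip in N (left out, the last holds). Time passes only in rows, so rows that do not move let the fingers close. It gives the time, the measured TCP pose, the force, the opening and the grip force at its end, in the units of the state.
- env.get_state(): the state, without advancing time (a new reading comes with each control period).
- cams.read_camera(name): name is "scene" or "side" or "wrist"; returns a dict with "pixels" (420x560x3 uint8, red, green, blue), "fx", "fy", "cx", "cy" (pixels), "xyz" and "attitude" of the camera in the world; the wrist camera has in their place "mount" (4x4, takes a point from camera to tool coordinates, whose origin is the TCP and whose axes are the flange's). Camera axes: x right, y down, z forward; pixel columns grow to the right and rows downward; lengths in m; the calibration is good to about 2 mm. A picture is of the moment at which its call begins: read the wrist's pose just before it. There is no depth.
- ticket.hand_in(): hands the job in; it is judged then, once.
Trained networks look in the newest picture that a camera, given by its name, has taken for a name from the list of things; names that differ only in an ending like _2 or _b are one class to them, and where a whole thing is asked for, a point or a joint stands for the part that bears it (a point fixed in the world has none). Each returns a list of dicts, best first, with "conf" (0 to 1); they miss things now and then, are a little off and sometimes report something else, mostly with a low value. They report only what shows in the picture. A call takes as long as a camera call.
- spotter.find_in(target, camera): "uv" ([column, row] in pixels, amid what is visible of it).
- spotter.cut_out(target, camera): "region" (420x560 bool, what is visible of it) and "uv" ([column, row] in pixels, amid what is visible of it).
- spotter.landmark_of(target, camera): "uv" ([column, row] in pixels: a listed point, or the origin of a listed thing).
The state is a dict: "clock": time; "joint_pos": joint angles; "qvel": joint speeds; "tau": joint torques, N m; "tcp_pos": TCP position; "orientation": TCP orientation; "wrist_force": force on the tool from outside, world axes, zero at the start; "ft_torque": the same for the moment, N m; "finger_gap": finger opening in m; "grip_force": force on a finger pad.
Only numpy, scipy, OpenCV 4.12 (cv2) and the standard library are available. Lean on these libraries where they do the work, as an engineer would, in place of code of your own. Each camera call takes 0.05 s, during which the arm holds its last target. There are 200 camera calls.

TASK

Close the sliding access panel of the grey housing: slide it along its rails until the line on its edge stands at the fixed pointer, and turn the wing of its quarter-turn fastener in line with the two index lines on the panel, so that the cross pin underneath can enter its slot. Then push the panel down against its springs until it is flush with the frame, and finish while holding it pressed there, without letting go; leave the glue bottle, the brown sanding block and the small plywood block where they are.

Things in the scene. Friction and masses are not known exactly. Their poses are not given: they have to be found in the camera images.
- housing: Fixed grey open frame, 130 x 170 mm outside, rim top 50 mm above the bench. Origin on the bench under the centre of the opening; z up, x away from the robot within 0.4 rad; y along its two steel rails, which stand at x = +-72 mm and reach on past the frame to y = +125 mm.
- panel: Aluminium panel 110 x 150 x 8 mm, four ears on spring-loaded guide pins (x = +-72, y = -30 and +50 mm; heads 3 mm above it, 13 mm once pressed). Origin: centre of its top face, axes as the housing's. Raised, its top is 60 mm above the bench; it pushes down 10 mm to a stop, flush with the rim. The springs push up with about 5 N raised, 9 N down; let go, it rises.
- fastener: Fastener in the middle of the panel; origin on its upright axis at the panel's top face. A dark collar (26 mm wide, 7 mm high) carries a steel wing 40 mm long (its y), 10 mm thick (its x), top 30 mm above the panel; grip it across the thickness. It may be used to slide and press the panel. The hidden cross pin, 20 mm long, 5 mm thick, is parallel to the wing.
- mark (a point): Outer end of the dark line across the edge of the panel's top face that is nearer the robot; in the panel's frame at (-55, -60, 0) mm.
- pointer (a point): Tip of the fixed dark pointer over the housing's rail on the side of the robot; in the housing's frame at (-56.5, -60, 62) mm. At home the mark has the same y in the housing's frame.
- glue_bottle: White glue bottle with a dark nozzle, 56 mm wide, 127 mm high, standing beyond the housing; origin at the centre of its foot. Leave alone.
- sanding_block: Flat oblong brown wooden sanding block, 26 mm high, all within 75 mm of its origin, lying to the right of the housing; origin at the centre of its underside. Leave alone.
- ply_block: Small plywood block, 56 x 55 x 18 mm, lying in front of the housing; origin at the centre of its underside. Leave alone.
- slot (a point): Centre of the hidden slot under the panel, 28 mm long along the housing's y, 9 mm wide, in a solid plate whose top is 36 mm above the bench; straight above the housing's origin. Only with the cross pin over it and lengthwise can the panel go down; else the pin lands on the plate after 1 to 2 mm.
- carrier (a joint): Slide of the panel along the housing's y, in m: 0 = home (line at the pointer), starts at 0.025 to 0.055 on the +y side. About 3 N of friction; it stays where it is left and runs on to -0.012, so no stop marks home. The pin enters its slot within about 4 mm of home.
- wing (a point): Top of the wing, on the axis, 30 mm above the panel. The wing starts 0.5 to 1.4 rad anticlockwise (from above) of the housing's y: turn it clockwise until its y is parallel to the housing's y, in line with the index lines (the pin enters within about 0.25 rad). It turns on 0.5 rad past there to a stop; friction 0.05 N m holds it where it is left.

How it is judged:
By the outcome, as a careful person would: the job done as asked, in the order asked, and still so for the second after the job is handed in, while the arm keeps its last pose, push and grip.
It also fails if it takes over 32 s, if anything falls off the work surface, if the arm or the gripper's body presses on something with over 40 N, if the wrist force passes 120 N, or if a joint passes its speed limit or range.

## Working session

There is one attempt and no reset: what is moved stays moved. The work goes in short steps, Python scripts to look and compute and a tool call to move; the robot and the scene stay as the last step left them, time stands still between calls to the robot, and variables do not carry over. Pictures are saved under pics/ and viewed, at most 10 in all, crops included, and the job is handed in when it is done.

Besides the shell and the picture viewer there is one more tool, called after ">>>" as name([rows], argument=value, ...), one row to a line, values as JSON. jog_arm: Moves the arm, as the interface text tells. Shifts and turns lie within -1 to 1; 1 stands for 0.25 m of shift or 180 degrees of turn. Its arguments: {"type":"object","properties":{"increments":{"type":"array"},"force":{"type":"number"}},"required":["increments"]}

```bash
mkdir -p pics; cat > h.py <<'E'
import numpy as np, cv2
from scipy.spatial.transform import Rotation as R
from workcell import env, cams, ticket, spotter
def q2R(q): return R.from_quat([q[1],q[2],q[3],q[0]]).as_matrix()
def cam(name):
    s=env.get_state(); c=cams.read_camera(name)
    if name=="wrist":
        M=np.array(c["mount"]); Rt=q2R(s["orientation"])
        c["R"]=Rt@M[:3,:3]; c["t"]=Rt@M[:3,3]+np.array(s["tcp_pos"])
    else:
        a=np.array(c["attitude"]); c["R"]=q2R(a) if a.size==4 else a.reshape(3,3); c["t"]=np.array(c["xyz"])
    return c
def save(c,f): cv2.imwrite("pics/"+f,np.array(c["pixels"])[:,:,::-1])
def ray(c,uv):
    d=c["R"]@np.array([(uv[0]-c["cx"])/c["fx"],(uv[1]-c["cy"])/c["fy"],1]); return d
def onz(c,uv,z):
    d=ray(c,uv); return c["t"]+d*(z-c["t"][2])/d[2]
def proj(c,p):
    q=c["R"].T@(np.array(p)-c["t"]); return [c["fx"]*q[0]/q[2]+c["cx"],c["fy"]*q[1]/q[2]+c["cy"]]
Z=dict(mark=.06,pointer=.062,wing=.09,fastener=.06,panel=.06,housing=0,glue_bottle=0,sanding_block=0,ply_block=0)
E
python3 - <<'E'
from h import *
s=env.get_state(); print(s["tcp_pos"],s["orientation"],s["finger_gap"])
for n in ["scene","side","wrist"]:
    c=cam(n); save(c,n+"0.png"); print(n,c["t"].round(3),c["R"][:,2].round(2))
    for k,z in Z.items():
        r=spotter.landmark_of(k,n)
        if r: print(k,[(np.round(x["uv"],1).tolist(),round(x["conf"],2),onz(c,x["uv"],z).round(4).tolist()) for x in r[:2]])
im=[cv2.imread(f"pics/{n}0.png") for n in ["scene","side","wrist"]]
E
```

```text
[5.74488330e-01 5.76478748e-05 2.30392299e-01] [-7.24728979e-04  7.07106377e-01  7.07106589e-01 -5.64322422e-04] 0.08540523653060292
scene [ 1.15  -0.288  0.612] [-0.68  0.4  -0.62]
mark [([255.6, 195.2], 0.74, [0.4605, 0.07, 0.06])]
pointer [([247.7, 199.8], 0.58, [0.4704, 0.0429, 0.062])]
wing [([286.1, 192.8], 0.67, [0.5252, 0.1179, 0.09]), ([245.1, 196.4], 0.5, [0.49, 0.027, 0.09])]
fastener [([288.0, 201.5], 0.63, [0.5228, 0.1258, 0.06])]
panel [([286.8, 202.7], 0.78, [0.5255, 0.1207, 0.06])]
housing [([209.6, 251.7], 0.68, [0.5297, -0.0881, 0.0]), ([276.3, 224.2], 0.65, [0.5211, 0.0946, 0.0])]
glue_bottle [([303.0, 265.0], 0.98, [0.6716, 0.0737, 0.0]), ([210.9, 251.7], 0.69, [0.5311, -0.0855, 0.0])]
sanding_block [([207.4, 253.1], 0.82, [0.5314, -0.0942, 0.0])]
side [ 0.347 -0.606  0.534] [ 0.25  0.81 -0.52]
mark [([236.9, 242.2], 0.93, [0.4652, 0.0898, 0.06]), ([268.6, 261.3], 0.71, [0.5056, 0.0125, 0.06])]
pointer [([233.8, 252.1], 0.81, [0.4524, 0.0572, 0.062])]
wing [([265.4, 214.2], 0.71, [0.5315, 0.1234, 0.09])]
panel [([264.2, 230.1], 0.77, [0.5254, 0.1141, 0.06])]
housi
[... 178 characters left out ...]
block [([197.1, 250.0], 0.91, [0.3953, 0.1763, 0.0]), ([267.4, 228.3], 0.43, [0.5567, 0.2102, 0.0])]
wrist [0.575 0.069 0.374] [ 0.   -0.27 -0.96]
mark [([170.5, 121.6], 0.73, [0.4623, 0.078, 0.06]), ([231.5, 66.8], 0.73, [0.5259, 0.1282, 0.06])]
pointer [([164.4, 154.8], 0.6, [0.4535, 0.0453, 0.062])]
wing [([233.8, 66.5], 0.7, [0.5326, 0.1228, 0.09])]
fastener [([237.9, 74.6], 0.6, [0.5318, 0.1213, 0.06])]
panel [([233.8, 71.3], 0.73, [0.5279, 0.1242, 0.06])]
housing [([240.7, 111.9], 0.65, [0.5251, 0.0906, 0.0])]
glue_bottle [([361.4, 123.5], 0.91, [0.6693, 0.0775, 0.0])]
sanding_block [([245.5, 252.9], 0.6, [0.5247, -0.0896, 0.0])]
ply_block [([125.5, 48.0], 0.59, [0.3982, 0.1587, 0.0])]
```

View pics/scene0.png

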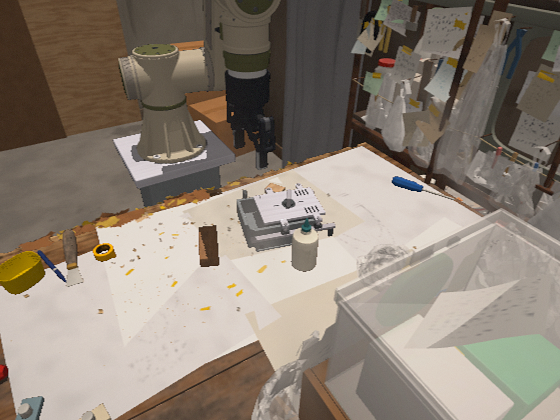

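View pics/wrist0.png

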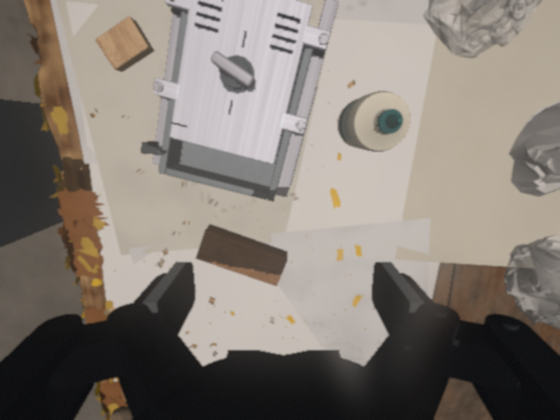

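The wrist view shows the panel with its wing at (234,67), its index lines at (245,38) and (231,107), the pointer at (152,148), and the mark at (171,122). The wing is about 70° anticlockwise of the index lines. I'll move over the panel for a closer look.

>>> jog_arm([
  [[0.12,-0.045,0,0,0,0,0],[0.12,-0.045,0,0,0,0,0],[0.12,-0.045,0,0,0,0,0],[0.12,-0.045,0,0,0,0,0],[0,0,0,0,0,0,0],[0,0,0,0,0,0,0]],
])

```text
clock: 2.1
tcp_pos: [0.53, 0.1205, 0.2315]
orientation: [0.0, 0.707, 0.708, 0.0]
wrist_force: [0.7, -0.5, -1.3]
finger_gap: 0.0857
grip_force: 0.0
```

```bash
python3 - <<'E'
from h import *
s=env.get_state(); print(s["clock"],s["tcp_pos"],s["orientation"],s["joint_pos"])
c=cam("wrist"); save(c,"wrist1.png")
for k,z in Z.items():
    r=spotter.landmark_of(k,"wrist")
    if r: print(k,[(np.round(x["uv"],1).tolist(),round(x["conf"],2),onz(c,x["uv"],z).round(4).tolist()) for x in r[:2]])
r=spotter.cut_out("wing","wrist")
for x in r[:2]:
    m=x["region"]; v,u=np.nonzero(m); print(x["conf"],len(u),u.min(),u.max(),v.min(),v.max())
im=cv2.imread("pics/wrist1.png"); cv2.imwrite("pics/w1.png",cv2.resize(im,(800,600),interpolation=2))
E
```

```text
2.1 [0.5299605  0.1205209  0.23149108] [3.35846336e-04 7.06501017e-01 7.07711941e-01 9.41246415e-05] [ 7.60945390e-02  2.51316694e-01 -3.72181094e-02  1.28168087e+00
 -3.86586032e-04  1.64517825e+00]
mark [([222.2, 234.2], 0.88, [0.4627, 0.0786, 0.06])]
pointer [([215.5, 260.9], 0.58, [0.4538, 0.0472, 0.062])]
wing [([283.0, 204.0], 0.87, [0.5303, 0.1206, 0.09])]
fastener [([282.9, 195.0], 0.58, [0.5302, 0.1233, 0.06])]
panel [([281.9, 193.9], 0.62, [0.5291, 0.1245, 0.06])]
housing [([276.1, 205.6], 0.85, [0.5215, 0.0965, 0.0])]
glue_bottle [([388.6, 221.6], 0.93, [0.6688, 0.0752, 0.0])]
ply_block [([176.9, 154.8], 0.78, [0.3995, 0.1608, 0.0])]
0.67 673 267 301 185 215
0.65 22683 195 373 91 296
```

View pics/w1.png

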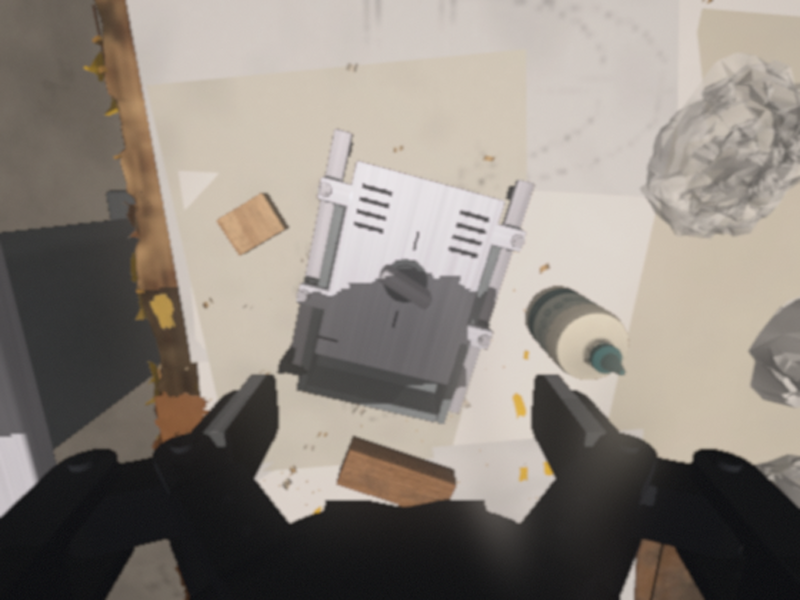

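The image shows the fastener at (405,282), index lines at (417,240) and (396,319), mark at (317,337) and dark pointer near (292,360), all in 800x600 pixels. I'll crop in for the exact yaw and slide distance.

```bash
python3 - <<'E'
from h import *
im=cv2.imread("pics/wrist1.png")[110:300,190:380]
im=cv2.convertScaleAbs(im,alpha=1.3,beta=20)
im=cv2.resize(im,(600,600),interpolation=cv2.INTER_CUBIC)
cv2.imwrite("pics/w1c.png",im)
E
```

```text
(no output)
```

View pics/w1c.png

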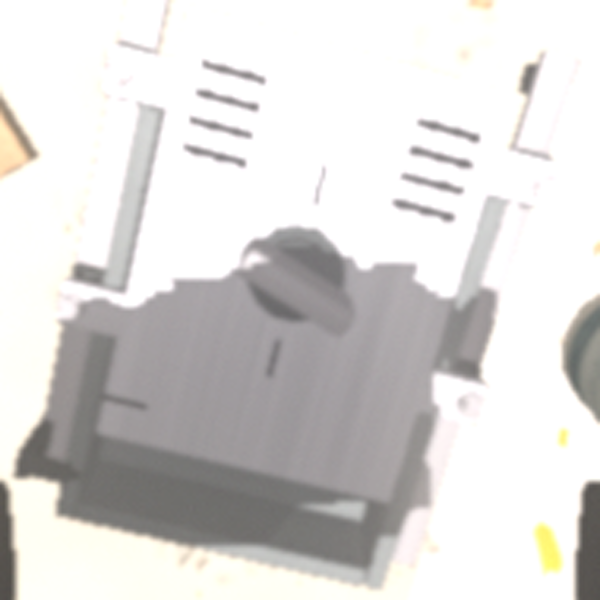

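The crop shows index lines at (324,168)–(318,203) and (277,342)–(269,376), the panel's lower edge from (100,437) to (390,500), and the mark's outer end at (103,402). The wing runs from about (250,262) to (340,325).

```bash
python3 - <<'E'
from h import *
c=cam("wrist")
f=lambda p,z: onz(c,[190+p[0]/3.158,110+p[1]/3.158],z)
def ang(a,b,z):
    d=f(b,z)-f(a,z); return np.degrees(np.arctan2(d[1],d[0])).round(1)
print("index",ang((269,376),(324,168),.06),"edge+90",ang((100,437),(390,500),.06)+90,"vents+90",ang((205,65),(460,215),.06),ang((187,149),(452,216),.06)+90, ang((205,65),(478,137),.06)+90)
print("wing",ang((250,262),(340,325),.09), f((296,294),.09), "idx mid",f((297,272),.06))
print("mark",f((103,402),.06))
c=cam("side"); im=cv2.imread
save(c,"side1.png"); I=cv2.imread("pics/side1.png")
for k in ("mark","pointer"):
    r=spotter.landmark_of(k,"side"); print(k,[(x["uv"],x["conf"]) for x in r[:2]])
cr=I[200:290,200:320]; cv2.imwrite("pics/side1c.png",cv2.resize(cr,(800,600),interpolation=cv2.INTER_CUBIC))
E
```

```text
index 75.5 edge+90 76.7 vents+90 -29.9 75.9 75.7
wing -35.7 [0.53108079 0.12079561 0.09      ] idx mid [0.53149281 0.12126529 0.06      ]
mark [0.46298584 0.07438361 0.06      ]
mark [([238.3, 241.2], 0.82)]
pointer [([233.4, 256.5], 0.93), ([266.7, 224.8], 0.27)]
```

View pics/side1c.png

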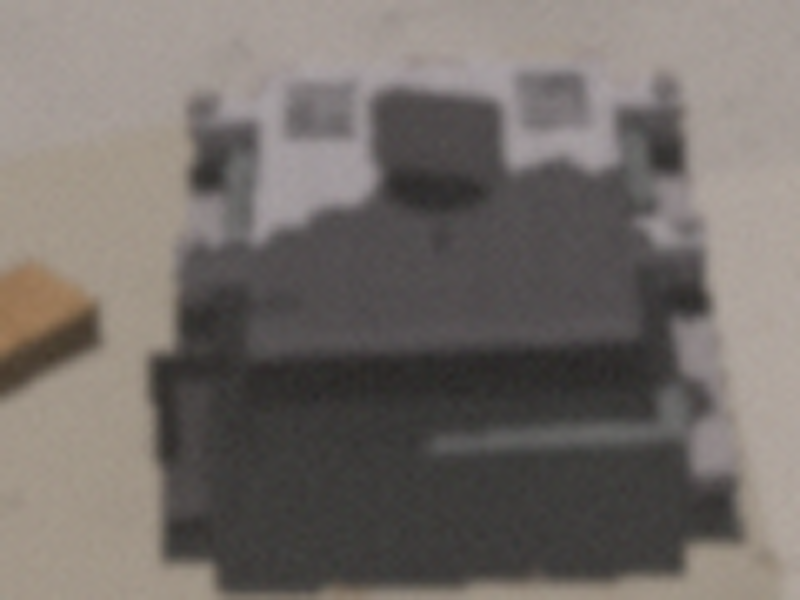

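The side crop shows the pointer bar's tip at (240,365) and the mark end at (245,300). The housing yaw is -14.3°, and the wing lies at 144° with its axis at (0.531, 0.121). Next I turn the tool -54.3° and descend onto the wing.

>>> jog_arm([
  [[0,0,0.04,0,0,-0.043,100],[0,0,0.08,0,0,-0.043,100],[0,0,0.08,0,0,-0.043,100],[0,0,0.08,0,0,-0.043,100],[0,0,0.08,0,0,-0.043,100],[0,0,0.06,0,0,-0.043,100],[0,0,0.06,0,0,-0.043,100],[0,0,0.06,0,0,0,100],[0.004,0.002,0.05,0,0,0,100],[0,0,0.03,0,0,0,100],[0,0,0.02,0,0,0,100],[0,0,0,0,0,0,100],[0,0,0,0,0,0,100]],
], force=40)

```text
clock: 4.15
tcp_pos: [0.5299, 0.121, 0.0718]
orientation: [0.0, 0.308, 0.952, 0.0]
wrist_force: [0.5, -0.4, -0.1]
finger_gap: 0.0518
grip_force: 0.0
```

```bash
python3 - <<'E'
from h import *
s=env.get_state(); print(s["clock"],s["tcp_pos"],(q2R(s["orientation"])).round(3),s["joint_pos"],s["finger_gap"],s["wrist_force"])
c=cam("wrist"); save(c,"wrist2.png")
r=spotter.landmark_of("wing","wrist"); print([(x["uv"],x["conf"],onz(c,x["uv"],.09)) for x in r[:2]])
E
```

```text
4.15 [0.5299166  0.12099929 0.07178093] [[-0.811  0.585  0.001]
 [ 0.585  0.811  0.   ]
 [-0.001  0.001 -1.   ]] [ 7.67844786e-02  3.53817856e-01 -3.06053112e-01  9.10089327e-01
 -2.20747576e-05  7.02020270e-01] 0.05175307125441385 [ 0.4742919  -0.40782103 -0.11736808]
[([282.3, 284.1], 0.75, array([0.52964919, 0.12157733, 0.09      ]))]
```

View pics/wrist2.png

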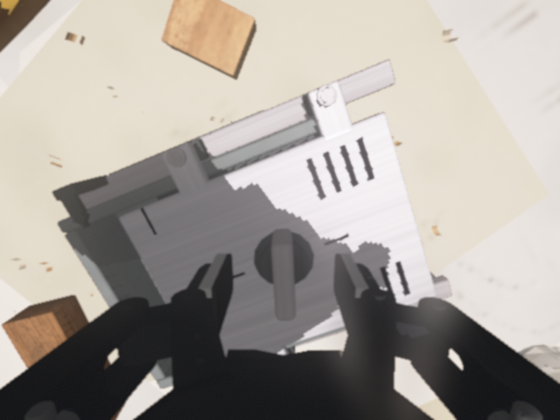

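The wing is vertical and centred between the fingers, running from (283,235) to (286,315). The mark's outer end is at (141,208) and the pointer at about (90,215). Close and turn.

>>> jog_arm([
  [[0,0,0.006,0,0,0,255],[0,0,0,0,0,0,255],[0,0,0,0,0,0,255],[0,0,0,0,0,0,255],[0,0,0,0,0,0,255],[0,0,0,0,0,0,255],[0,0,0,0,0,0,255],[0,0,0,0,0,0,255]],
], force=50)

```text
clock: 5.05
tcp_pos: [0.5298, 0.1211, 0.07]
orientation: [0.0, 0.307, 0.952, 0.0]
wrist_force: [-0.0, 1.3, 2.7]
finger_gap: 0.0088
grip_force: 51.1
```

```bash
python3 - <<'E'
from h import *
s=env.get_state(); Rm=q2R(s["orientation"]); print(s["clock"],s["tcp_pos"],Rm.round(3).tolist(),s["finger_gap"],s["grip_force"],s["wrist_force"],s["ft_torque"])
a=np.degrees(np.arctan2(Rm[1,1],Rm[0,1])); print("tool y",a,"turn units",(a+14.3)/180)
c=cam("wrist"); save(c,"wrist3.png")
for k in ("mark","pointer"):
    r=spotter.landmark_of(k,"wrist"); print(k,[(x["uv"],x["conf"],onz(c,x["uv"],Z[k])) for x in r[:2]])
E
```

```text
5.05 [0.52975183 0.12105139 0.07004952] [[-0.811, 0.585, 0.001], [0.585, 0.811, 0.0], [-0.0, 0.0, -1.0]] 0.008764496556746047 51.08959078788757 [-0.02587804  1.26498367  2.69333379] [0.12634283 0.09902482 0.06596326]
tool y 54.18496926914215 turn units 0.3804720514952342
mark [([138.2, 209.0], 0.96, array([0.46192242, 0.07666596, 0.06      ]))]
pointer [([82.8, 230.4], 0.85, array([0.45350216, 0.04582966, 0.062     ]))]
```

>>> jog_arm([
  [[0,0,0,0,0,0.0475,255],[0,0,0,0,0,0.0475,255],[0,0,0,0,0,0.0475,255],[0,0,0,0,0,0.0475,255],[0,0,0,0,0,0.0475,255],[0,0,0,0,0,0.0475,255],[0,0,0,0,0,0.0475,255],[0,0,0,0,0,0.0475,255],[0,0,0,0,0,0,255],[0,0,0,0,0,0,255],[-0.02,0,0,0,0,0,255],[-0.02,0,0,0,0,0,255],[-0.02,0,0,0,0,0,255],[-0.02,0,0,0,0,0,255],[-0.02,0,0,0,0,0,255],[-0.02,0,0,0,0,0,255],[0,0,0,0,0,0,255],[0,0,0,0,0,0,255]],
])

```text
clock: 7.0
tcp_pos: [0.5224, 0.0907, 0.07]
orientation: [0.001, 0.789, 0.614, -0.0]
wrist_force: [3.4, -3.1, 4.3]
finger_gap: 0.0088
grip_force: 51.2
```

```bash
python3 - <<'E'
from h import *
s=env.get_state(); Rm=q2R(s["orientation"]); print(s["clock"],s["tcp_pos"],s["finger_gap"],s["grip_force"],s["wrist_force"],s["ft_torque"])
a=np.degrees(np.arctan2(Rm[1,1],Rm[0,1])); print("tool y",a)
c=cam("wrist"); save(c,"wrist4.png")
P={}
for k in ("mark","pointer"):
    r=spotter.landmark_of(k,"wrist"); print(k,[(x["uv"],x["conf"],onz(c,x["uv"],Z[k])) for x in r[:2]])
    P[k]=onz(c,r[0]["uv"],Z[k])
t=np.radians(75.7);d=P["mark"]-P["pointer"];print("disp",d[0]*np.cos(t)+d[1]*np.sin(t),d)
I=cv2.imread("pics/wrist4.png"); print(I.shape)
cv2.imwrite("pics/w4.png",cv2.resize(I[150:360,80:360],(800,600),interpolation=cv2.INTER_CUBIC))
E
```

```text
7.0 [0.52239183 0.09073565 0.07004177] 0.008840913711541278 51.2364399433136 [ 3.42126828 -3.09696395  4.33766681] [-0.49271077 -0.71223062  0.05290317]
tool y -14.272090434174526
mark []Traceback (most recent call last):
  File "<stdin>", line 8, in <module>
IndexError: list index out of range
```

View pics/wrist4.png

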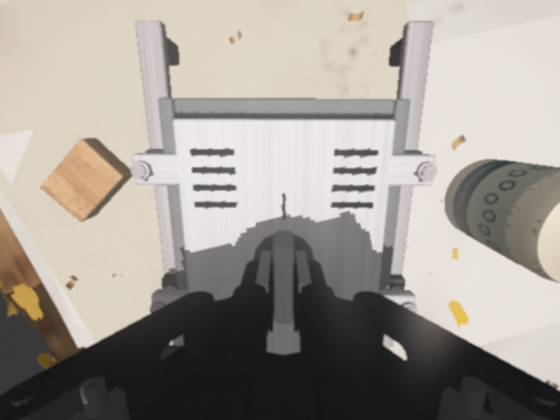

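```bash
python3 - <<'E'
from h import *
t=np.radians(75.7)
for n in ("side","scene"):
    c=cam(n); save(c,n+"4.png"); P={}
    for k in ("mark","pointer"):
        r=spotter.landmark_of(k,n); print(n,k,[(x["uv"],x["conf"],onz(c,x["uv"],Z[k])) for x in r[:2]])
        if r: P[k]=onz(c,r[0]["uv"],Z[k])
    if len(P)==2: d=P["mark"]-P["pointer"];print("disp",d[0]*np.cos(t)+d[1]*np.sin(t))
I=cv2.imread("pics/side4.png")[215:290,200:300]
cv2.imwrite("pics/s4.png",cv2.resize(cv2.convertScaleAbs(I,alpha=1.5),(800,600),interpolation=cv2.INTER_CUBIC))
E
```

```text
side mark [([236.6, 252.3], 0.81, array([0.45760276, 0.0577078 , 0.06      ])), ([336.3, 253.5], 0.36, array([ 0.62844058, -0.0041292 ,  0.06      ]))]
side pointer [([231.5, 253.9], 0.82, array([0.44728835, 0.05298087, 0.062     ]))]
disp 0.007128117442516374
scene mark [([247.4, 199.0], 0.62, array([0.46463259, 0.04498375, 0.06      ]))]
scene pointer [([248.7, 196.6], 0.75, array([0.45977357, 0.05116242, 0.062     ]))]
disp -0.0047870501856270686
```

View pics/s4.png

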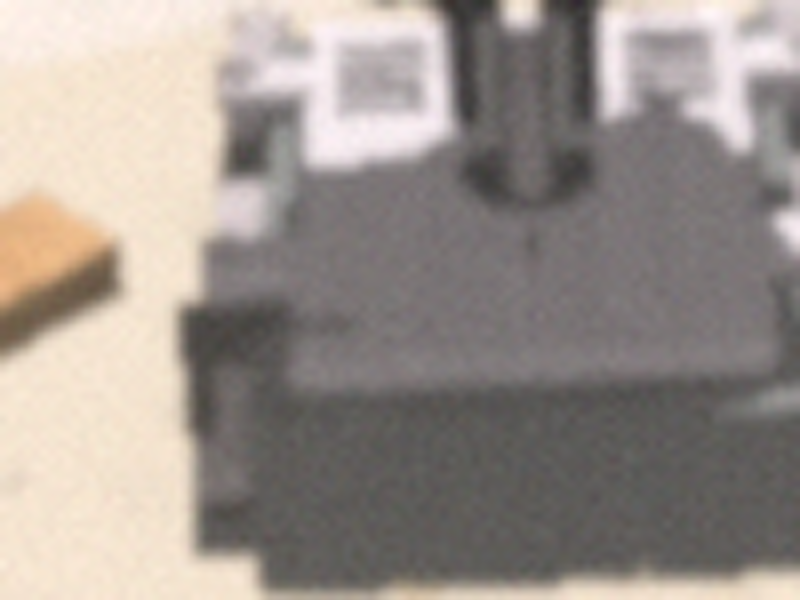

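The wrist image shows the frame's far outer edge at about row 99 and the panel's far edge at about row 119, both seen from nearly overhead. That measures the slide well, since at home the two are 85 and 75 mm from the origin. The side crop shows the mark (295,322) level with the pointer bar (288,312).

```bash
python3 - <<'E'
from h import *
c=cam("wrist"); s=env.get_state()
g=cv2.cvtColor(np.array(c["pixels"]),cv2.COLOR_RGB2GRAY).astype(float)
y=np.array([np.cos(np.radians(75.7)),np.sin(np.radians(75.7))]); x=np.array([y[1],-y[0]])
tcp=np.array(s["tcp_pos"])[:2]
for cols in ((200,220),(240,270),(300,330),(350,380)):
    p=g[85:135,cols[0]:cols[1]].mean(1); d=np.diff(p)
    def sub(lo,hi,sg):
        k=lo+np.argmax(sg*d[lo:hi]); w=np.clip(sg*d[k-2:k+3],0,None); return 85.5+(w*np.arange(k-2,k+3)).sum()/w.sum()
    a=sub(5,22,-1); b=sub(24,45,1); u=np.mean(cols)
    F=onz(c,[u,a+0.0],.05)[:2]; Pn=onz(c,[u,b],.06)[:2]
    print(round(a,2),round(b,2),"frame y",y@(F-tcp),"panel y",y@(Pn-tcp),"s=",y@(Pn-F)+.010)
print(p.round().astype(int).tolist())
print("cam y rel tcp",y@(c["t"][:2]-tcp))
# ref along x: yaw check of frame edge
A=onz(c,[200,99.0],.05);B=onz(c,[380,99.0],.05)
# prior: side view pixel readings
c=cam("side")
for m,pt in (((236.9,255.25),(236,254)),((236.9,255.25),(236,255.5))):
    d=(onz(c,m,.06)-onz(c,pt,.062))[:2]; print("side s",y@d,"x",x@d)
E
```

```text
97.28 118.54 frame y 0.08559233442213292 panel y 0.0749460982473394 s= -0.0006462361747935092
98.38 119.08 frame y 0.08509328707465647 panel y 0.07471818604584435 s= -0.00037510102881211163
98.37 119.23 frame y 0.08513898357314356 panel y 0.07468612144540879 s= -0.00045286212773477073
98.27 119.33 frame y 0.0852144657949152 panel y 0.07466447346711882 s= -0.000549992327796376
[213, 212, 212, 212, 213, 213, 213, 213, 213, 214, 213, 213, 210, 191, 156, 146, 154, 159, 161, 161, 160, 161, 160, 161, 161, 160, 159, 152, 138, 119, 98, 88, 88, 102, 142, 191, 219, 227, 230, 231, 231, 231, 231, 231, 231, 231, 231, 231, 231, 231]
cam y rel tcp 0.06964429694376728
side s -0.00120770148136986 x 0.0015268110078033167
side s 0.003438684056174596 x 0.001359941304899481
```

The slide is within 0.5 mm of home (s ≈ -0.4 mm) and the wing is aligned. Press down.

>>> jog_arm([
  [[0,0,0.006,0,0,0,255],[0,0,0.006,0,0,0,255],[0,0,0.006,0,0,0,255],[0,0,0.006,0,0,0,255],[0,0,0.006,0,0,0,255],[0,0,0.006,0,0,0,255],[0,0,0.004,0,0,0,255],[0,0,0,0,0,0,255],[0,0,0,0,0,0,255]],
])

```text
clock: 8.4
tcp_pos: [0.5225, 0.091, 0.0605]
orientation: [0.001, 0.789, 0.614, -0.0]
wrist_force: [2.2, -4.1, 8.3]
finger_gap: 0.0091
grip_force: 51.8
```

>>> jog_arm([
  [[0,0,0.004,0,0,0,255],[0,0,0.004,0,0,0,255],[0,0,0,0,0,0,255],[0,0,0,0,0,0,255]],
])

```text
clock: 8.8
tcp_pos: [0.5227, 0.0914, 0.0599]
orientation: [0.001, 0.789, 0.614, 0.0]
wrist_force: [-0.4, -3.2, 17.1]
finger_gap: 0.0086
grip_force: 53.3
```

```bash
python3 - <<'E'
from h import *
c=cam("wrist"); s=env.get_state(); print(s["tcp_pos"],s["wrist_force"],s["grip_force"],s["clock"])
g=cv2.cvtColor(np.array(c["pixels"]),cv2.COLOR_RGB2GRAY).astype(float)
y=np.array([np.cos(np.radians(75.7)),np.sin(np.radians(75.7))])
p=g[70:140,240:270].mean(1); d=np.diff(p)
a=70.5+np.argmin(d[:40]); b=70.5+25+np.argmax(d[25:]); print(a,b)
F=onz(c,[255,a],.05)[:2];P=onz(c,[255,b],.05)[:2]; print("s",y@(P-F)+.01, y@(F-np.array(s["tcp_pos"])[:2]))
E
```

```text
[0.52271518 0.09140322 0.05987497] [-0.25581638 -2.21463624 18.84204051] 53.3175390958786 8.85
97.5 118.5
s 0.00046121699104548046 0.08447646518592115
```

The panel is on its stop at 18.8 N push, about 0.5 mm from home, so I'm handing in.

```bash
python3 -c "
from h import *
print(ticket.hand_in())"
```

```text
the job is handed in; nothing more can be done
None
```

The panel is closed and I handed the job in with the arm still pressing: it sits about 0.5 mm from home by the wrist camera, the wing is turned in line with the index lines, and it is held against its lower stop at about 19 N; I did not touch the bottle or either block.

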